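# Set the pasta machine one setting thinner

### The job

The pasta machine is on its widest setting. Pull its thickness knob out against the spring, turn it clockwise (looking at the knob's face) to the very next setting, feel for the hole and let the knob snap fully home there, then let go. Do not force the pin against its plate, and leave the other things where they are.

Things in the scene. Friction and masses are not known exactly. Their poses are not given: they have to be found in the camera images.
- pasta_machine: hand-cranked steel pasta machine, fixed to the worktop, 190 x 182 x 124 mm (x, y, z) plus crank (at its -y end) and thickness knob (at its +y end); rollers run along its y. Origin: centre of the underside; z up; it stands turned by about +1.45 rad, so that the knob end (+y) faces the robot. No part near the knob rises above z = 124 mm
- index_plate: round plate 66 mm wide on the machine's +y end, behind the knob. Origin: centre of its front face, on the knob's axis, 98 mm above the worktop; its y axis points straight out along the knob's axis. The holes for the pin are in it, hidden by the knob. A small steel pointer stands at its top
- knob_grip (a point): point on the axis of the knob's black ribbed grip (a cylinder 40 mm wide, 30 mm long, axis level along the plate's y), mid-way along it: 22 mm out from the plate with the knob home. Behind the grip is a skirt 62 mm wide and 5.5 mm thick with a dot for each setting. Moves out with the knob
- dial_turn (a joint): angle of the knob, rad, grows clockwise as seen facing the knob (its top goes to the machine's -x side). About 0 at the start, on the widest setting. Settings are unevenly spaced: the next hole lies anywhere from 0.63 to 1.04 (not measured: feel for it), the one after at 1.68 (wrong). The 5 mm pin stands 26 mm off the axis, with 1.4 mm of play in a hole. 0.13 Nm turns it
- knob_pull (a joint): how far the knob is drawn out, m: 0 home with its pin 5 mm deep in a hole, 0.005 pin tip resting on the plate between holes, 0.012 end stop. A spring pulls it home with 6 N, 9.6 N fully out; little friction. The pin drops in only within about 0.04 rad of a hole's centre; elsewhere the knob stays 5 mm proud
- mug: white mug, bystander, about 78 mm wide, 101 mm tall, origin under it
- lemon: lemon, bystander, 83 x 58 x 58 mm, origin under it, beside the machine
- garlic: garlic bulb, bystander, 60 mm wide, 58 mm tall, origin under it, beside the machine
- wooden_spoon: wooden spoon, bystander, 311 x 44 x 14 mm, lying on the worktop, origin under its middle
- match_box: match box, bystander, 62 x 45 x 16 mm, origin under it, beside the machine
- teaspoon: teaspoon, bystander, 139 x 30 x 10 mm, lying on the worktop, origin under its middle

How it is judged:
By the outcome, as a careful person would: the job done as asked, in the order asked, and still so for the second after the job is handed in, with the robot touching nothing.
It also fails if it takes over 58 s, if anything falls off the work surface, if the arm or the gripper's body presses on something with over 40 N, if the wrist force passes 120 N, or if a joint passes its speed limit or range.

### The arm

A 7-joint arm with a two-finger parallel gripper is mounted at the origin on a cart in front of the work surface, level with it; the furniture and walls round the work are solid. World frame = base frame: x ahead of the robot, y to its left, z up, the work surface at z = 0. Lengths are in m, angles in rad, forces in N, time in s.
With the tool pointing down it reaches from about 0.4 to 0.85 m from the base axis. Payload 4.5 kg.
Tool frame: the origin (TCP) lies on the centre line of the jaws, within the pads' length; the fingertips stand 8 mm ahead of it and the grasp point (between the pads) lies 11 mm behind it; z points along the fingers, y is the line along which they close (so a half turn about z gives the same grasp; the last joint's range is limited). The gripper opens to 85 mm and grips with 20 to 120 N. Pads are 22 mm wide; open, the fingers measure 114 mm over their backs; the gripper's body (76 mm by 85 mm) begins 54 mm behind the grasp point. The pads swing forward as they close: fully open they stand 13 mm farther back than shut.
Start: joints at [1.334, 0.689, -0.195, 1.565, 0.157, 0.902, -0.215], TCP at [0.167, -0.602, 0.239] pointing down, gripper open.
Joint ranges: [-3.01, 3.01], [-0.46, 2.08], [-1.47, 1.51], [0.13, 2.56], [-1, 4.14], [0.04, 2.09], [-2.66, 2.66]. Speed limits (rad/s): [2.57, 2.57, 3.14, 3.14, 3.14, 3.14, 3.14].

### API

Orientations are given as a unit quaternion [x, y, z, w].
In Python, from rig import monitor, eyes, sign_off, finder gives the robot as it stands.
- The arm moves only by the tool move_arm, never from a script. Its argument "steps" is a list that holds one entry, the list of rows, each a list of 7 numbers: the opening, from -1 (shut) to 1 (fully open), then the shift along the tool's x, y, z in mm, then the turn, a rotation vector about the tool's x, y, z in degrees. In form: [[[jaw, x, y, z, wx, wy, wz], ...]]. A call has 1 to 8 rows; each row is the pose to reach, as a shift and turn from the pose commanded when the call began, along the tool's axes at that moment; what a row does not reach only later rows make up. A row lasts 1/8 s, in which the tool goes at most 62.5 mm and 10.7 degrees, less where a joint would pass 70% of its speed; a pose out of reach is approached as far as the arm can. A call with a gripper value outside its range is refused whole. The fingers move at their own pace and stop on an object; "squeeze" is the grip in N (left out, the last holds). Time passes only in rows, so rows that repeat a pose let the fingers close. It gives the time, the measured TCP pose, the force, the opening and the grip force at its end, in the units of the state.
- monitor.sense(): the state, without advancing time (a new reading comes with each control period).
- eyes.read_camera(name): name is "side" or "top"; returns the picture (480x640x3 uint8, blue, green, red); there is no depth.
- eyes.get_calibration(name): a dict with "K" (3x3 intrinsics, pixels), "D" ([k1, k2, p1, p2, k3] as OpenCV has them; the pictures are not rectified), "R" (3x3) and "t" (3): a world point X has camera coordinates R X + t. Camera axes: x right, y down, z forward; pixel columns grow to the right and rows downward; lengths in m; the calibration is good to about 2 mm. A picture is of the moment at which its call begins. get_calibration takes no time and is no camera call.
- sign_off(): hands the job in; it is judged then, once.
Trained networks look in the newest picture that a camera, given by its name, has taken for a name from the list of things; names that differ only in an ending like _2 or _b are one class to them, and where a whole thing is asked for, a point or a joint stands for the part that bears it (a point fixed in the world has none). Each returns a list of dicts, best first, with "p" (0 to 1); they miss things now and then, are a little off and sometimes report something else, mostly with a low value. They report only what shows in the picture. A call takes as long as a camera call.
- finder.find_in(thing, camera): "point" ([column, row] in pixels, amid what is visible of it).
- finder.landmark_of(thing, camera): "point" ([column, row] in pixels: a listed point, or the origin of a listed thing).
The state is a dict: "time": time; "joints": joint angles; "dq": joint speeds; "effort": joint torques, N m; "tool_pos": TCP position; "ee_rot": TCP orientation; "ft_force": force on the tool from outside, world axes, zero at the start; "torque": the same for the moment, N m; "finger_gap": opening from 0.0 (shut) to 1.0 (fully open); "grip_force": force on a finger pad.
Only numpy, scipy, OpenCV 4.12 (cv2) and the standard library are available. Lean on these libraries where they do the work, as an engineer would, in place of code of your own. Each camera call takes 0.05 s, during which the arm holds its last target. There are 200 camera calls.

## Working session

There is one attempt and no reset: what is moved stays moved. The work goes in short steps, Python scripts to look and compute and a tool call to move; the robot and the scene stay as the last step left them, time stands still between calls to the robot, and variables do not carry over. Pictures are saved under pics/ and viewed, at most 10 in all, crops included, and the job is handed in when it is done.

Besides the shell and the picture viewer there is one more tool, called after "Request:" as name(argument=value, ...) on one line, values as JSON. move_arm: Moves the arm, as the interface text tells. Its arguments: {"type":"object","properties":{"steps":{"type":"array","items":{"type":"array","items":{"type":"array","items":{"type":"number"}}}},"squeeze":{"type":"number"}},"required":["steps"]}

```bash
mkdir -p pics; ls; cat > h.py <<'E'
import numpy as np, cv2
from scipy.spatial.transform import Rotation as Ro
from rig import monitor, eyes, finder
def ray(cam,p):
    c=eyes.get_calibration(cam);R=np.array(c["R"]);t=np.array(c["t"])
    u=cv2.undistortPoints(np.array([[p]],float),np.array(c["K"]),np.array(c["D"]))[0,0]
    return -R.T@t, R.T@np.array([u[0],u[1],1])
def at_z(cam,p,z):
    o,d=ray(cam,p); return o+d*(z-o[2])/d[2]
def proj(cam,X):
    c=eyes.get_calibration(cam)
    return cv2.projectPoints(np.array([X],float),cv2.Rodrigues(np.array(c["R"]))[0],np.array(c["t"],float),np.array(c["K"]),np.array(c["D"]))[0].ravel()
def tri(p1,p2):
    a,d=ray("side",p1);b,e=ray("top",p2)
    s=np.linalg.lstsq(np.c_[d,-e],b-a,rcond=None)[0]
    P,Q=a+s[0]*d,b+s[1]*e
    return (P+Q)/2,np.linalg.norm(P-Q)
E
python3 - <<'E'
from h import *
for c in("side","top"):
    cv2.imwrite(f"pics/{c}0.png",eyes.read_camera(c))
    print(c,ray(c,(320,240)))
    for n in("knob_grip","index_plate","pasta_machine","mug","lemon","garlic","match_box"):
        r=finder.landmark_of(n,c)[:2]
        print(n,[(np.round(q["point"],1),round(q["p"],2),at_z(c,q["point"],.098 if n in("knob_grip","index_plate") else 0).round(3)) for q in r])
s=monitor.sense();print(s)
E
```

```text
pics
side (array([0.42317533, 1.14193446, 0.83728707]), array([ 0.05232351, -0.79316213, -0.60723107]))
knob_grip [(array([347.1, 200.6]), 0.72, array([0.436, 0.02 , 0.098])), (array([292.1, 240.3]), 0.53, array([0.545, 0.183, 0.098]))]
index_plate [(array([339.2, 201.6]), 0.52, array([0.454, 0.026, 0.098]))]
pasta_machine [(array([294.7, 239.3]), 0.66, array([0.556, 0.051, 0.   ]))]
mug [(array([382.5, 364.8]), 0.72, array([0.351, 0.417, 0.   ])), (array([349. , 201.1]), 0.48, array([ 0.432, -0.126,  0.   ]))]
lemon []
garlic []
match_box []
top (array([0.43984144, 0.12073797, 1.06647711]), array([ 0.02691977,  0.00562513, -0.99966343]))
knob_grip [(array([377.9, 255.5]), 0.65, array([0.439, 0.017, 0.098]))]
index_plate [(array([375.1, 244.6]), 0.57, array([0.46 , 0.023, 0.098]))]
pasta_machine [(array([356.7, 198.9]), 0.71, array([0.555, 0.053, 0.   ]))]
mug [(array([181.4, 288.9]), 0.94, array([0.36 , 0.412, 0.   ]))]
lemon [(array([297.5, 223. ]), 0.9, array([0.503, 0.174, 0.   ]))]
garlic []
match_box [(array([430.4, 240.8]), 0.68, array([ 0.472, -0.102,  0.   ])), (array([210.2, 178.6]), 0.23, array([0.591, 0.359, 0.   ]))]
{'time': 0.8, 'joints': array([ 1.33379715,  0.68907454, -0.19455155,  1.56527756,  0.15726341,
        0.90251084, -0.21510748]), 'dq': array([-0.00067612, -0.00025577, -0.00015439, -0.00111712,  0.00034054,
        0.0002331 ,  0.00093294]), 'effort': array([-3.83744987e-05, -5.39508569e+01, -1.26684900e+00, -1.58879524e+01,
        1.01419422e-02,  1.24372153e-03,  7.05334287e-06]), 'tool_pos': array([ 0.16720474, -0.60225282,  0.23933738]), 'ee_rot': array([9.90850705e-01, 1.34962504e-01, 1.12251402e-05, 5.16790042e-05]), 'ft_force': array([-0.00766544,  0.03160235, -0.93970767]), 'torque': array([ 0.05520179, -0.04703768, -0.01343813]), 'grip_force': 0.0, 'finger_gap': 1.0008133177724345}
```

View pics/side0.png

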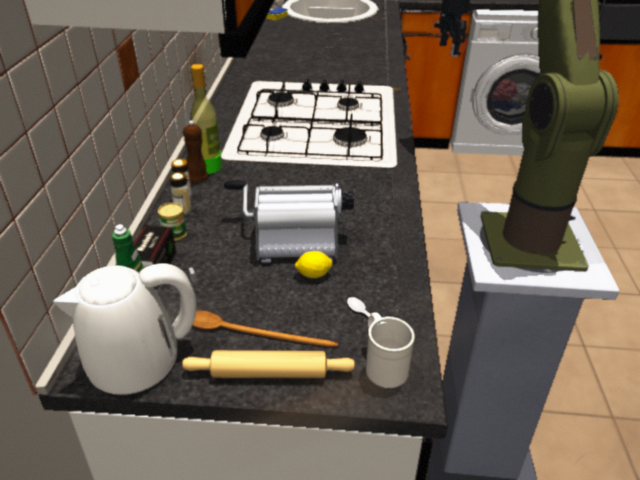

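View pics/top0.png

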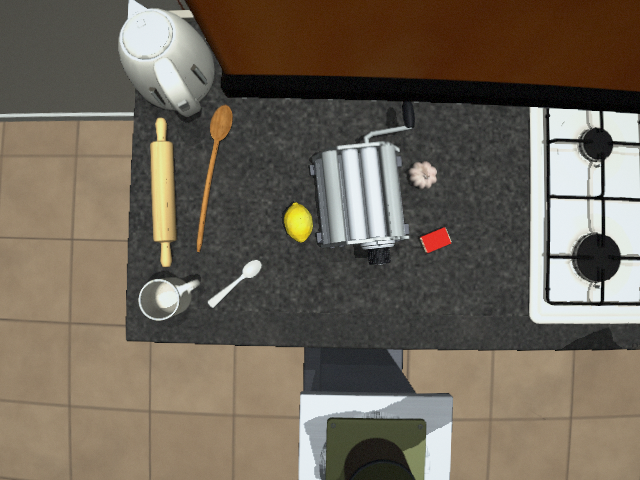

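Both views show the machine with its knob toward the robot: side (347,200), top (378,255). The lemon is at (298,223), the match box at (435,240) and the garlic at (424,175). I'll zoom in on the machine to measure its yaw.

```bash
python3 - <<'E'
from h import *
a=cv2.imread("pics/top0.png")[120:290,300:450];b=cv2.imread("pics/side0.png")[170:270,240:370]
cv2.imwrite("pics/c0.png",cv2.resize(a,None,fx=3.5,fy=3.5,interpolation=cv2.INTER_CUBIC))
g=cv2.cvtColor(a,cv2.COLOR_BGR2GRAY)
for l in cv2.createLineSegmentDetector().detect(g)[0][:,0]:
    p=l.reshape(2,2)+[300,120]
    if np.linalg.norm(p[0]-p[1])>45:
        P=[at_z("top",q,.12) for q in p]; d=P[1]-P[0]; d*=-np.sign(d[0]); print(p.round(0).tolist(),"yaw",np.arctan2(-d[0],d[1]).round(3))
for k in range(4):
    pass
pts={c:{n:[] for n in("knob_grip","index_plate","pasta_machine")} for c in("side","top")}
for k in range(3):
  for c in pts:
    eyes.read_camera(c)
    for n in pts[c]:
        r=finder.landmark_of(n,c)
        if r: pts[c][n].append(r[0]["point"])
for n in pts["top"]:
    A=np.array(pts["side"][n]);B=np.array(pts["top"][n]);print(n,A.round(1).tolist(),B.round(1).tolist(),tri(np.median(A,0),np.median(B,0)))
E
```

```text
[[385.0, 237.0], [375.0, 147.0]] yaw 1.696
[[366.0, 238.0], [356.0, 148.0]] yaw 1.696
[[345.0, 238.0], [336.0, 151.0]] yaw 1.697
[[380.0, 145.0], [391.0, 235.0]] yaw 1.702
[[343.0, 149.0], [352.0, 238.0]] yaw 1.698
[[403.0, 233.0], [397.0, 179.0]] yaw 1.699
[[362.0, 148.0], [371.0, 236.0]] yaw 1.698
[[324.0, 153.0], [334.0, 240.0]] yaw 1.708
[[328.0, 238.0], [320.0, 168.0]] yaw 1.705
knob_grip [[348.1, 198.7], [348.4, 200.6], [348.5, 197.5]] [[378.7, 256.7], [378.1, 252.4], [358.3, 197.9]] (array([0.43908426, 0.01714725, 0.10129066]), np.float64(0.012328234310489239))
index_plate [[338.4, 202.0], [336.1, 201.3], [337.3, 200.8]] [[212.9, 178.8], [376.4, 243.0], [376.7, 243.7]] (array([0.46060789, 0.01997107, 0.09436713]), np.float64(0.00455866955992962))
pasta_machine [[293.4, 237.8], [293.6, 240.0], [295.7, 240.8]] [[360.1, 198.9], [357.2, 200.2], [357.9, 199.3]] (array([ 0.55676967,  0.0501922 , -0.00313675]), np.float64(0.0035241548193731373))
```

View pics/c0.png

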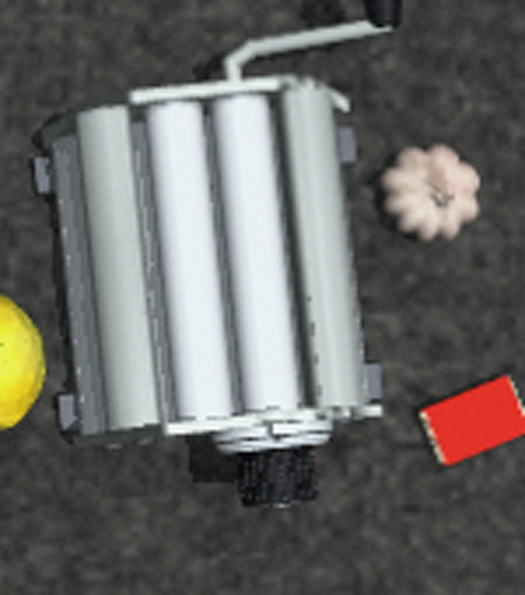

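```bash
cat >> h.py <<'E'
TH=1.70
f=np.array([np.sin(TH),-np.cos(TH),0]); K0=np.array([.4385,.015,.098])  # f: into the plate
def pose(phi,pitch,s,back,ahead=8,dx=(0,0,0)):
    """phi deg cw; s = mm drawn outward from grip middle; back = mm retreat along tool z; grip axis crosses fingers 'ahead' mm past the grasp point"""
    p=np.radians(pitch); z=f*np.sin(p)-np.array([0,0,1])*np.cos(p)
    y=np.array([f[1],-f[0],0]); R=Ro.from_matrix(np.c_[np.cross(y,z),y,z])
    R=Ro.from_rotvec(np.radians(phi)*f)*R
    return K0+np.array(dx)-f*s/1e3+R.apply([0,0,(11-ahead-back)/1e3]),R
def rel(T,st=None):
    st=st or monitor.sense(); q=Ro.from_quat(st["ee_rot"])
    return np.r_[q.inv().apply(T[0]-st["tool_pos"])*1e3,(q.inv()*T[1]).as_rotvec(degrees=True)].round(1).tolist()
E
python3 - <<'E'
from h import *
T=pose(0,35,5,110); print(T[0]); print(rel(T))
print(rel((np.array([.42,-.42,.33]),T[1]))); print(rel((np.array([.42,-.2,.30]),T[1])))
E
```

```text
[0.37268055 0.00644825 0.18564927]
[360.8, -531.5, 53.6, -2.5, 34.9, 7.9]
[292.3, -107.9, -90.7, -2.5, 34.9, 7.9]
[351.2, -319.9, -60.7, -2.5, 34.9, 7.9]
```

Request:
move_arm(steps=[[[1,60,-25,-25,0,0,2],[1,120,-50,-50,0,3,4],[1,180,-75,-70,0,6,6],[1,240,-90,-85,0,10,8],[1,290,-108,-90,0,14,8],[1,305,-160,-85,0,18,8],[1,320,-215,-75,0,22,8],[1,335,-270,-65,0,26,8]]])

```text
time: 3.0
tool_pos: [0.4179, -0.2507, 0.3046]
ee_rot: [0.972, 0.063, 0.224, -0.03]
ft_force: [2.0, 0.4, -0.7]
finger_gap: 1.002
grip_force: 0.0
```

```bash
python3 - <<'E'
from h import *
s=monitor.sense();print(s["time"],s["tool_pos"],s["joints"].round(2),s["dq"].round(2))
for T in (pose(0,35,5,140),pose(0,35,5,110)): print(T[0],rel(T))
print(rel(pose(-30,35,5,110)),pose(-30,35,5,110)[0])
E
```

```text
3.0 [ 0.41787928 -0.25067813  0.30460372] [ 1.07  0.38 -0.55  2.16 -0.36  0.34 -0.54] [ 0.24 -0.19 -0.97  1.26 -0.89 -1.45  0.34]
[0.35561668 0.00423118 0.21022383] [-69.1, -258.1, 79.8, -1.7, 9.0, -0.5]
[0.37268055 0.00644825 0.18564927] [-64.4, -257.3, 109.4, -1.7, 9.0, -0.5]
[-69.9, -300.7, 121.2, -27.5, 8.6, -15.8] [0.36703399 0.04990759 0.17390649]
```

```bash
cat > kin.py <<'E'
from h import *
from scipy.optimize import least_squares
import itertools
Z=np.array([0,0,1.])
def fk(q,sg,P):
    # P: o1,o7,h,L1,L2,Lt,ex,ex2
    a=[sg[0]*q[0]+P[0],q[1],sg[1]*q[2],q[3],sg[2]*q[4],q[5],sg[3]*q[6]+P[1]]
    r=lambda ax,v: Ro.from_euler(ax,v)
    A=r('z',a[0])*r('y',a[1])*r('z',a[2]); B=A*r('y',a[3])*r('z',a[4]); C=B*r('y',a[5])*r('z',a[6])
    return np.array([0,0,P[2]])+A.apply([P[6],0,P[3]])+B.apply([P[7],0,P[4]])+C.apply([0,0,P[5]]),C
S0=(np.array([1.33379715,.68907454,-.19455155,1.56527756,.15726341,.90251084,-.21510748]),np.array([.16720474,-.60225282,.23933738]),Ro.from_quat([.990850705,.134962504,1.12251402e-05,5.16790042e-05]))
LO=np.array([-3.01,-.46,-1.47,.13,-1,.04,-2.66]);HI=np.array([3.01,2.08,1.51,2.56,4.14,2.09,2.66])
E
python3 - <<'E'
from kin import *
s=monitor.sense(); S=[S0,(s["joints"],s["tool_pos"],Ro.from_quat(s["ee_rot"]))]
out=[]
for sg in itertools.product((1,-1),repeat=4):
  for o1 in (0,np.pi/2,np.pi,-np.pi/2):
   for o7 in(0,np.pi/2,np.pi,-np.pi/2):
    def e(P):
        v=[]
        for q,p,R in S:
            x,C=fk(q,sg,np.r_[o1,o7,P,0,0]); v+=[*(x-p),*(C.inv()*R).as_rotvec()]
        return np.array(v)
    r=least_squares(e,[.35,.4,.4,.25]); out.append((r.cost,sg,o1,o7,r.x.round(4),e(r.x).round(4)))
out.sort(key=lambda t:t[0])
for o in out[:3]: print(o)
E
```

```text
(np.float64(0.0007492547413520291), (-1, -1, -1, -1), 0, 1.5707963267948966, array([0.1765, 0.6753, 0.2605, 0.3128]), array([ 0.0291,  0.0041, -0.0158,  0.    , -0.    , -0.    , -0.0058,
        0.0101,  0.0158, -0.    , -0.    , -0.    ]))
(np.float64(0.1052158999096707), (-1, 1, -1, 1), 1.5707963267948966, 3.141592653589793, array([ 2.2196, -0.3034,  0.2602,  1.576 ]), array([-0.1173,  0.1715,  0.0565,  0.239 ,  0.0606,  0.1277,  0.1502,
        0.0395, -0.0565,  0.1344,  0.1455,  0.143 ]))
(np.float64(0.16156706627634365), (1, -1, -1, 1), -1.5707963267948966, 3.141592653589793, array([-0.8765,  1.6145, -0.8861,  0.8887]), array([ 1.352e-01,  3.530e-01, -2.094e-01, -1.000e-04, -1.000e-04,
       -4.380e-02, -1.491e-01,  8.630e-02,  2.094e-01, -2.340e-01,
        7.450e-02,  2.580e-02]))
```

Request:
move_arm(steps=[[[1,0,-40,5,0,-3,0],[1,-5,-80,15,0,-6,0],[1,-10,-130,30,0,-9,0],[1,-15,-170,40,0,-12,0],[1,-20,-210,45,0,-14,0],[1,-25,-240,50,0,-14,0],[1,-30,-255,50,0,-14,0],[1,-30,-255,50,0,-14,0]]])

```text
time: 4.0
tool_pos: [0.3776, 0.0022, 0.2542]
ee_rot: [0.992, 0.068, 0.102, -0.023]
ft_force: [-0.0, 0.4, 0.4]
finger_gap: 1.0
grip_force: 0.0
```

```bash
cat >> kin.py <<'E'
def fk(q,P):
    # P: h,L1,L2,Lt,e1,e2,e3
    a=[-q[0],q[1],-q[2],q[3],-q[4],q[5],-q[6]+np.pi/2]
    r=lambda ax,v: Ro.from_euler(ax,v)
    A=r('z',a[0])*r('y',a[1])*r('z',a[2]); B=A*r('y',a[3])*r('z',a[4]); D=B*r('y',a[5]); C=D*r('z',a[6])
    return np.array([0,0,P[0]])+A.apply([P[4],0,P[1]])+(A*r('y',a[3])).apply([P[5],0,0])+B.apply([0,0,P[2]])+D.apply([P[6],0,0])+C.apply([0,0,P[3]]),C
S1=(np.array([1.07,.38,-.55,2.16,-.36,.34,-.54]),np.array([.41787928,-.25067813,.30460372]))
E
python3 - <<'E'
from kin import *
s=monitor.sense(); S=[S0,S1,(s["joints"],s["tool_pos"])]
print(s["joints"].tolist(),s["tool_pos"].tolist())
e=lambda P:np.concatenate([(fk(t[0],P)[0]-t[1])*w for t,w in zip(S,(1,.2,1))]+[.01*(P-np.array([.35,.4,.4,.25,0,0,0]))])
r=least_squares(e,[.35,.4,.4,.25,0,0,0]);print(r.x.round(4),e(r.x).round(4))
E
```

```text
[-0.06929878411232333, 0.2970084716490247, -0.03265592678783437, 2.410670354870743, -0.12780388406643522, 0.22920404392029484, -1.4129597531039244] [0.37763756598453846, 0.0021818211053412032, 0.2542248247916824]
[ 0.2691  0.8147  0.1499  0.9494 -0.5946 -0.016  -0.4456] [ 0.0024  0.0014 -0.0003 -0.0014 -0.0128  0.0079 -0.0017  0.0079 -0.0013
 -0.0008  0.0041 -0.0025  0.007  -0.0059 -0.0002 -0.0045]
```

```bash
python3 - <<'E'
from h import *
for ph in(-10,-20,-32): print(rel(pose(ph,8,8,75,11)),pose(ph,8,8,75,11)[0])
E
```

```text
[25.5, -14.7, 90.8, -11.7, -3.9, -1.5] [0.41855401 0.02541374 0.17114178]
[24.9, -27.1, 94.5, -21.6, -4.0, -3.2] [0.41694281 0.03781451 0.16779107]
[23.5, -40.9, 101.6, -33.4, -3.9, -5.3] [0.41514475 0.05165348 0.16098462]
```

Request:
move_arm(steps=[[[1,12,-8,30,-6,-2,-1],[1,25,-15,60,-12,-4,-1.5],[1,25,-20,70,-17,-4,-2],[1,25,-27,75,-21.6,-4,-3.2],[1,24,-34,75,-27,-4,-4],[1,23.5,-41,75,-33.4,-4,-5.3],[1,23.5,-41,75,-33.4,-4,-5.3]]])

```text
time: 4.88
tool_pos: [0.4114, 0.0511, 0.1859]
ee_rot: [0.955, 0.083, 0.084, 0.271]
ft_force: [-0.3, 0.8, 0.8]
finger_gap: 0.999
grip_force: 0.0
```

```bash
python3 - <<'E'
from h import *
s=monitor.sense();print(s["joints"].round(3),s["tool_pos"],rel(pose(-32,8,8,75,11)))
E
```

```text
[-1.13   0.82   0.817  2.331  0.047  0.241 -1.928] [0.41136809 0.05105795 0.1858504 ] [0.9, -13.3, 21.3, 0.1, -0.0, 0.2]
```

Request:
move_arm(steps=[[[1,1,-13,15,0,0,0],[1,1,-13,35,0,0,0],[1,1,-13,55,0,0,0],[1,1,-13,75,0,0,0],[1,1,-13,90,0,0,0],[1,1,-13,96,0,0,0],[1,1,-13,96,0,0,0]]])

```text
time: 5.75
tool_pos: [0.4358, 0.0168, 0.1062]
ee_rot: [0.956, 0.077, 0.077, 0.271]
ft_force: [0.4, -0.3, -0.6]
finger_gap: 1.0
grip_force: 0.0
```

```bash
python3 - <<'E'
from h import *
s=monitor.sense();print(s["joints"].round(3),s["tool_pos"],rel(pose(-32,8,8,0,11)))
a=eyes.read_camera("top")[180:300,300:450];b=eyes.read_camera("side")[140:260,270:420]
cv2.imwrite("pics/g1.png",np.hstack([cv2.resize(i,(400,320),interpolation=cv2.INTER_CUBIC) for i in(a,b)]))
E
```

```text
[-0.935  0.977  0.664  2.338  0.746  0.043 -2.655] [0.43580952 0.01682581 0.10619456] [-6.5, -2.5, 7.4, 0.1, 1.0, -0.2]
```

View pics/g1.png

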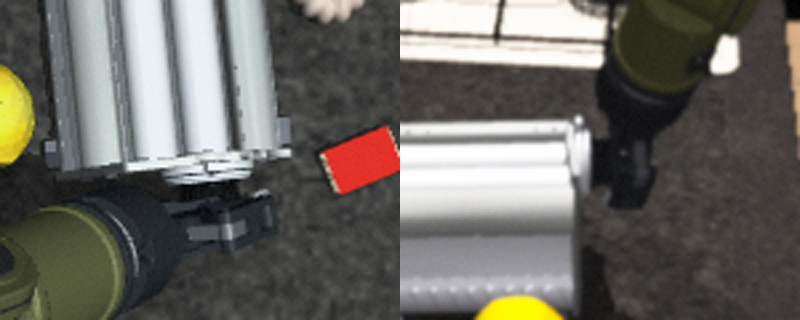

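The picture shows the open fingers straddling the black grip, clear of the skirt, but joints 6 and 7 are at their limits. I'll use less starting tilt.

```bash
python3 - <<'E'
from h import *
for b in (30,0): print(rel(pose(-15,6,11,b,11)))
E
```

```text
[-9.0, 6.4, -21.5, 17.0, -1.0, 1.6]
[-9.4, -2.4, 7.2, 17.0, -1.0, 1.6]
```

Request:
move_arm(steps=[[[1,-4,2,-15,4,0,0],[1,-9,6,-22,9,-1,1],[1,-9,6,-22,17,-1,1.6],[1,-9,6,-22,17,-1,1.6],[1,-9,6,-22,17,-1,1.6]]])

```text
time: 6.48
tool_pos: [0.424, 0.0231, 0.1282]
ee_rot: [0.987, 0.071, 0.06, 0.128]
ft_force: [-0.3, -0.1, 0.1]
finger_gap: 1.002
grip_force: 0.0
```

```bash
python3 - <<'E'
from h import *
s=monitor.sense();print(s["joints"].round(3),s["tool_pos"],rel(pose(-15,6,11,0,11)))
E
```

```text
[-0.605  0.728  0.373  2.37   0.9    0.043 -2.654] [0.42398021 0.02314889 0.12818076] [-1.0, 1.7, 31.8, 0.1, 0.0, 0.0]
```

```bash
python3 - <<'E'
from h import *
for ph in (-5,5,15,25,35,45): print(rel(pose(ph,3,11,60,11)))
E
```

```text
[2.0, 12.3, -27.2, 10.1, -3.0, 0.8]
[1.8, 22.3, -24.5, 20.1, -2.9, 1.6]
[1.3, 31.8, -20.1, 30.0, -2.9, 2.3]
[0.7, 40.3, -14.1, 40.0, -2.8, 3.1]
[-0.1, 47.7, -6.7, 50.0, -2.8, 3.9]
[-1.0, 53.7, 1.8, 59.9, -2.7, 4.7]
```

Request:
move_arm(steps=[[[1,2,12,-27,10,-3,0.8],[1,2,22,-24,20,-3,1.6],[1,1,32,-20,30,-3,2.3],[1,1,40,-14,40,-3,3],[1,0,48,-7,50,-3,4],[1,-1,54,2,60,-3,5],[1,-1,54,2,60,-3,5]]])

```text
time: 7.35
tool_pos: [0.4305, -0.0279, 0.1398]
ee_rot: [0.955, 0.053, -0.003, -0.291]
ft_force: [0.4, 0.4, -1.2]
finger_gap: 0.997
grip_force: 0.0
```

```bash
python3 - <<'E'
from h import *
s=monitor.sense();print(s["joints"].round(3),s["tool_pos"],rel(pose(45,3,11,60,11)))
E
```

```text
[ 0.912  0.99  -1.001  2.067  0.384  0.573 -1.658] [ 0.43049954 -0.02791604  0.13980044] [-0.6, 0.4, -1.0, 11.2, 1.0, 0.1]
```

Request:
move_arm(steps=[[[1,-1,0,0,0,0,0]]])

```text
time: 7.48
tool_pos: [0.4278, -0.0314, 0.1356]
ee_rot: [0.955, 0.047, -0.006, -0.292]
ft_force: [0.0, -0.2, -0.1]
finger_gap: 1.001
grip_force: 0.0
```

```bash
python3 - <<'E'
from h import *
s=monitor.sense();print(s["joints"].round(3),rel(pose(45,3,11,60,11)))
for ph in (30,20,10,0,-10): print(rel(pose(ph,4,11,60,11)))
E
```

```text
[ 0.917  0.997 -0.994  2.07   0.387  0.569 -1.663] [2.4, -4.6, -2.6, 11.1, 0.9, -0.7]
[1.1, -20.2, -3.6, -3.9, 2.1, -1.4]
[0.8, -30.5, -1.9, -13.9, 2.2, -1.9]
[0.5, -40.4, 1.4, -23.9, 2.3, -2.4]
[0.1, -49.5, 6.5, -33.8, 2.3, -2.9]
[-0.3, -57.6, 13.0, -43.8, 2.4, -3.4]
```

Request:
move_arm(steps=[[[1,0,-28,0,-10,2,-2],[1,0,-38,0,-20,2,-2],[1,0,-46,4,-30,2,-3],[1,0,-53,9,-38,2,-3],[1,0,-58,13,-44,2,-3.4],[1,0,-58,13,-44,2,-3.4],[1,0,-58,13,-44,2,-3.4]]])

```text
time: 8.35
tool_pos: [0.4223, 0.0319, 0.1616]
ee_rot: [0.992, 0.079, 0.043, 0.089]
ft_force: [1.0, -0.1, 0.4]
finger_gap: 1.001
grip_force: 0.0
```

```bash
python3 - <<'E'
from h import *
s=monitor.sense();print(s["joints"].round(3),rel(pose(-10,4,11,0,11)))
E
```

```text
[-0.333  0.589 -0.004  2.308  0.774  0.284 -2.498] [-2.3, 6.9, 66.0, 0.5, -0.4, 1.3]
```

Request:
move_arm(steps=[[[1,-2,7,15,0,0,1],[1,-2,7,30,0.5,0,1],[1,-2,7,48,0.5,0,1],[1,-2,7,60,0.5,0,1],[1,-2,7,66,0.5,0,1],[1,-2,7,66,0.5,0,1]]])

```text
time: 9.1
tool_pos: [0.4321, 0.0088, 0.1023]
ee_rot: [0.994, 0.063, 0.038, 0.085]
ft_force: [0.8, -0.9, -1.1]
finger_gap: 1.002
grip_force: 0.0
```

```bash
python3 - <<'E'
from h import *
s=monitor.sense();print(s["joints"].round(3),rel(pose(-10,4,11,0,11)))
a=eyes.read_camera("top")[200:280,330:430];b=eyes.read_camera("side")[160:240,300:400]
cv2.imwrite("pics/g2.png",np.hstack([cv2.resize(i,(400,320),interpolation=cv2.INTER_CUBIC) for i in(a,b)]))
E
```

```text
[-0.396  0.752  0.214  2.332  0.969  0.043 -2.653] [-4.1, -6.0, 3.0, 0.0, 0.3, -0.4]
```

View pics/g2.png

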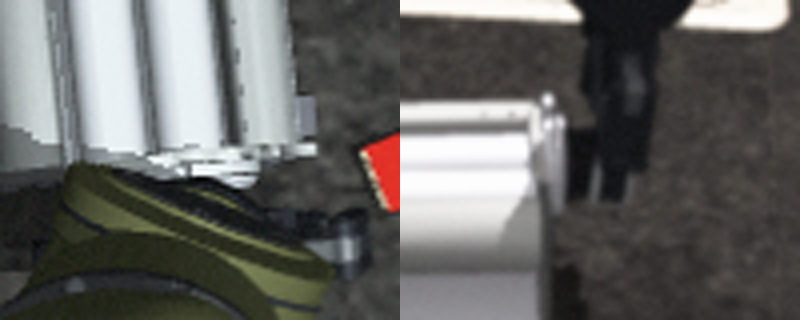

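```bash
python3 - <<'E'
from h import *
for ph in (-2,5): print(rel(pose(ph,3,11,0,11)))
E
```

```text
[-4.1, -5.9, 3.3, 8.0, -0.8, 0.1]
[-4.1, -5.9, 3.3, 15.0, -0.8, 0.5]
```

Request:
move_arm(steps=[[[1,-4,-6,3,8,-1,0],[1,-4,-6,3,8,-1,0],[1,-4,-6,3,8,-1,0]]])

```text
time: 9.57
tool_pos: [0.4277, 0.013, 0.0985]
ee_rot: [0.997, 0.065, 0.025, 0.016]
ft_force: [-0.4, 0.3, 0.5]
finger_gap: 0.995
grip_force: 0.0
```

```bash
python3 - <<'E'
from h import *
s=monitor.sense();print(s["joints"].round(3),rel(pose(-2,3,11,0,11)))
E
```

```text
[-0.131  0.729 -0.058  2.315  0.969  0.093 -2.58 ] [-0.0, -0.6, 0.5, 0.1, 0.2, -0.0]
```

Request:
move_arm(steps=[[[0.2,0,0,0,0,0,0],[-0.2,0,0,0,0,0,0],[-0.5,0,0,0,0,0,0],[-0.5,0,0,0,0,0,0],[-0.5,0,0,0,0,0,0]]], squeeze=40)

```text
time: 10.2
tool_pos: [0.4275, 0.0129, 0.0984]
ee_rot: [0.997, 0.066, 0.025, 0.018]
ft_force: [-0.1, -2.5, 6.8]
finger_gap: 0.451
grip_force: 39.3
```

```bash
cat > st.py <<'E'
from h import *
y=np.array([-f[1],f[0],0])
s=monitor.sense();F=s["ft_force"];R=Ro.from_quat(s["ee_rot"])
w=Ro.from_quat(s["ee_rot"]).apply([0,1,0])
phi=np.degrees(np.arctan2(-w[2],w@np.array([f[1],-f[0],0])))
d=s["tool_pos"]-K0
print("t",s["time"],"phi",phi.round(2),"out mm",(-d@f*1e3).round(2),"lat",(d@y*1e3).round(2),"z",(d[2]*1e3).round(2),"F out/lat/z",(-F@f).round(2),(F@y).round(2),F[2].round(2),"M axis",(s["torque"]@f).round(3),"gap",s["finger_gap"].round(3),s["grip_force"],s["joints"].round(2))
E
python3 st.py
```

```text
Traceback (most recent call last):
  File "st.py", line 7, in <module>
    print("t",s["time"],"phi",phi.round(2),"out mm",(-d@f*1e3).round(2),"lat",(d@y*1e3).round(2),"z",(d[2]*1e3).round(2),"F out/lat/z",(-F@f).round(2),(F@y).round(2),F[2].round(2),"M axis",(s["torque"]@f).round(3),"gap",s["finger_gap"].round(3),s["grip_force"],s["joints"].round(2))
                                                                                                                                                                                                                            ^^^^^^^^^^^^^^^^^^^^^
AttributeError: 'float' object has no attribute 'round'
```

```bash
sed -i 's/s\["finger_gap"\].round(3)/round(float(s["finger_gap"]),3)/' st.py; python3 st.py
```

```text
t 10.2 phi -2.25 out mm 11.16 lat -0.72 z 0.42 F out/lat/z 0.41 -2.48 6.83 M axis -0.646 gap 0.451 39.270533323287964 [-0.13  0.73 -0.05  2.31  0.97  0.09 -2.58]
```

Request:
move_arm(steps=[[[-0.5,-2,0,0,0,0,0],[-0.5,-4,0,-0.2,0,0,0],[-0.5,-6,0,-0.3,0,0,0],[-0.5,-8,0,-0.4,0,0,0],[-0.5,-8,0,-0.4,0,0,0]]])

```text
time: 10.82
tool_pos: [0.4235, 0.0124, 0.0986]
ee_rot: [0.997, 0.066, 0.028, 0.017]
ft_force: [6.2, -3.2, 0.5]
finger_gap: 0.45
grip_force: 40.1
```

```bash
python3 st.py; python3 - <<'E'
from h import *
for n in range(1): 
    r=finder.landmark_of("knob_grip","top"); print(r)
E
```

```text
t 10.825 phi -2.21 out mm 15.19 lat -0.65 z 0.56 F out/lat/z -5.69 -3.99 0.47 M axis -0.992 gap 0.45 40.14008402824402 [-0.17  0.73 -0.    2.33  1.    0.05 -2.61]
[{'point': [380.6, 253.0], 'p': 0.46}]
```

Request:
move_arm(steps=[[[-0.5,-2,0,-0.1,0,0,0],[-0.5,-4,0,-0.2,0,0,0],[-0.5,-4,0,-0.2,0,0,0]]])

```text
time: 11.25
tool_pos: [0.4202, 0.012, 0.0988]
ee_rot: [0.997, 0.066, 0.027, 0.017]
ft_force: [8.4, -3.4, -6.2]
finger_gap: 0.447
grip_force: 41.4
```

```bash
python3 st.py
```

```text
t 11.25 phi -2.19 out mm 18.53 lat -0.65 z 0.8 F out/lat/z -7.86 -4.47 -6.25 M axis -0.961 gap 0.447 41.42295598983765 [-0.17  0.73  0.    2.34  1.05  0.04 -2.65]
```

```bash
cat >> st.py <<'E'
import sys
X=K0-f*.0182+y*-.0006+np.array([0,0,.0004])
if len(sys.argv)>1:
    o=float(sys.argv[1])
    for a in sys.argv[2:]:
        # roll to absolute dial angle a (deg; start phi -2.2), TCP out o mm
        T=Ro.from_rotvec(np.radians(float(a)-2.2-phi)*f)*R
        print(a,rel((K0-f*o/1e3-y*.0006+[0,0,.0004],T),s))
E
python3 st.py 18.5 10 20 30 35
```

```text
t 11.25 phi -2.19 out mm 18.53 lat -0.65 z 0.8 F out/lat/z -7.86 -4.47 -6.25 M axis -0.961 gap 0.447 41.42295598983765 [-0.17  0.73  0.    2.34  1.05  0.04 -2.65]
10 [0.0, -0.1, 0.4, 10.0, 0.0, 0.5]
20 [0.0, -0.1, 0.4, 20.0, 0.0, 1.0]
30 [0.0, -0.1, 0.4, 29.9, 0.1, 1.5]
35 [0.0, -0.1, 0.4, 34.9, 0.1, 1.8]
```

Request:
move_arm(steps=[[[-0.5,0,0,0,4,0,0.2],[-0.5,0,0,0,8,0,0.4],[-0.5,0,0,0,12,0,0.6],[-0.5,0,0,0,12,0,0.6]]])

```text
time: 11.75
tool_pos: [0.4204, 0.0114, 0.0987]
ee_rot: [0.994, 0.059, 0.02, -0.089]
ft_force: [8.4, -0.6, -2.5]
finger_gap: 0.446
grip_force: 42.9
```

```bash
python3 st.py 18.5 20 30 34
```

```text
t 11.75 phi 10.11 out mm 18.39 lat -1.28 z 0.71 F out/lat/z -8.27 -1.66 -2.51 M axis -0.817 gap 0.446 42.85970985889435 [ 0.29  0.77 -0.46  2.3   0.98  0.16 -2.48]
20 [-0.1, -0.6, 0.4, 7.7, -0.0, 0.4]
30 [-0.1, -0.6, 0.4, 17.7, -0.1, 0.9]
34 [-0.1, -0.6, 0.4, 21.7, -0.1, 1.1]
```

Request:
move_arm(steps=[[[-0.5,0,-0.3,0,5,0,0.2],[-0.5,0,-0.5,0,10,0,0.5],[-0.5,0,-0.5,0,15,0,0.8],[-0.5,0,-0.5,0,20,0,1],[-0.5,0,-0.5,0,20,0,1],[-0.5,0,-0.5,0,20,0,1]]])

```text
time: 12.5
tool_pos: [0.4185, 0.0112, 0.0983]
ee_rot: [0.965, 0.053, 0.006, -0.259]
ft_force: [3.0, -7.1, 3.6]
finger_gap: 0.44
grip_force: 42.0
```

```bash
python3 st.py 18.5 35 38
```

```text
t 12.5 phi 29.88 out mm 20.29 lat -1.15 z 0.31 F out/lat/z -2.04 -7.44 3.58 M axis -1.267 gap 0.44 42.01767861843109 [ 0.8   1.03 -0.98  2.19  0.77  0.4  -2.1 ]
35 [1.8, -0.5, 0.3, 2.9, -0.0, 0.1]
38 [1.8, -0.5, 0.3, 5.9, -0.0, 0.3]
```

Request:
move_arm(steps=[[[-0.5,0,0,0,0,0,0],[-0.5,0,0,0,0,0,0]]], squeeze=70)

```text
time: 12.75
tool_pos: [0.4186, 0.0112, 0.0984]
ee_rot: [0.965, 0.054, 0.006, -0.258]
ft_force: [3.7, -8.2, 5.5]
finger_gap: 0.433
grip_force: 68.9
```

```bash
python3 st.py 18.5 35 38;python3 - <<'E'
from h import *
a=eyes.read_camera("top")[210:280,330:430];b=eyes.read_camera("side")[170:240,300:400]
cv2.imwrite("pics/g3.png",np.hstack([cv2.resize(i,(400,280),interpolation=cv2.INTER_CUBIC) for i in(a,b)]))
E
```

```text
t 12.75 phi 29.78 out mm 20.28 lat -1.23 z 0.43 F out/lat/z -2.61 -8.64 5.52 M axis -1.348 gap 0.433 68.88538241386414 [ 0.8   1.03 -0.98  2.19  0.77  0.4  -2.1 ]
35 [1.8, -0.5, 0.4, 3.0, -0.0, 0.1]
38 [1.8, -0.5, 0.4, 6.0, -0.0, 0.3]
```

View pics/g3.png

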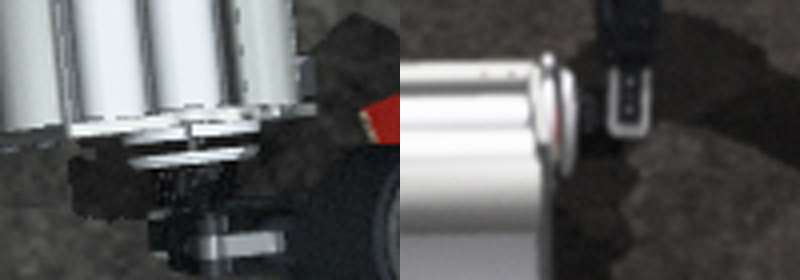

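The top view shows the skirt standing off the plate and the pads on the grip's outer half. The axial force has dropped, so the pads slipped outward. I'll let go (pin rests on the plate, between holes), roll back and regrip deeper and harder.

Request:
move_arm(steps=[[[0,0,0,0,0,0,0],[0.4,0,0,0,0,0,0],[0.4,0,0,0,0,0,0]]])

```text
time: 13.22
tool_pos: [0.4156, 0.0131, 0.0987]
ee_rot: [0.964, 0.057, 0.005, -0.259]
ft_force: [0.5, 0.6, 0.2]
finger_gap: 0.7
grip_force: 0.0
```

```bash
python3 st.py 20 25 15 7; python3 st.py 10 7|tail -1; python3 - <<'E'
from h import *
a=eyes.read_camera("top")[210:280,330:430];b=eyes.read_camera("side")[170:240,300:400]
cv2.imwrite("pics/g4.png",np.hstack([cv2.resize(i,(400,280),interpolation=cv2.INTER_CUBIC) for i in(a,b)]))
E
```

```text
t 13.225 phi 29.97 out mm 22.98 lat 1.12 z 0.66 F out/lat/z -0.57 0.56 0.2 M axis -0.503 gap 0.7 0.0 [ 0.8   1.03 -0.98  2.2   0.77  0.4  -2.09]
25 [3.0, 1.6, -0.5, -7.2, -0.0, -0.3]
15 [3.0, 1.6, -0.5, -17.2, -0.0, -0.8]
7 [3.0, 1.6, -0.5, -25.1, -0.0, -1.1]
7 [13.0, 1.6, -0.1, -25.1, -0.0, -1.1]
```

View pics/g4.png

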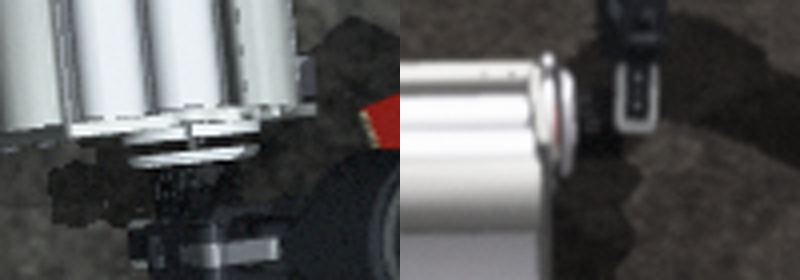

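Request:
move_arm(steps=[[[0.5,1,1,0,-7,0,-0.3],[0.5,2,1.6,0,-14,0,-0.6],[0.5,3,1.6,0,-20,0,-0.9],[0.5,3,1.6,0,-25,0,-1.1],[0.5,8,1.6,0,-25,0,-1.1],[0.5,13,1.6,0,-25,0,-1.1],[0.5,13,1.6,0,-25,0,-1.1]]])

```text
time: 14.2
tool_pos: [0.4299, 0.0113, 0.0982]
ee_rot: [0.997, 0.061, 0.02, -0.046]
ft_force: [0.2, -0.7, 0.5]
finger_gap: 0.753
grip_force: 0.0
```

```bash
python3 st.py 10 7
```

```text
t 14.2 phi 5.08 out mm 9.01 lat -2.6 z 0.2 F out/lat/z -0.1 -0.74 0.47 M axis -0.145 gap 0.753 0.0 [ 0.17  0.75 -0.38  2.28  1.02  0.19 -2.57]
7 [-1.0, -2.0, -0.1, -0.3, 0.0, -0.0]
```

Request:
move_arm(steps=[[[0.5,0,-2,0,0,0,0],[0.2,0,-2,0,0,0,0],[-0.2,0,-2,0,0,0,0],[-0.5,0,-2,0,0,0,0],[-0.5,0,-2,0,0,0,0]]], squeeze=90)

```text
time: 14.82
tool_pos: [0.4288, 0.0129, 0.0992]
ee_rot: [0.997, 0.063, 0.02, -0.043]
ft_force: [-1.0, -3.8, 9.3]
finger_gap: 0.431
grip_force: 88.9
```

```bash
python3 st.py 10 7
```

```text
t 14.825 phi 4.74 out mm 9.91 lat -0.85 z 1.18 F out/lat/z 1.45 -3.67 9.33 M axis -0.791 gap 0.431 88.87394428253174 [ 0.16  0.75 -0.37  2.29  1.02  0.19 -2.57]
7 [-0.1, -0.2, 0.8, 0.1, -0.0, 0.0]
```

Request:
move_arm(steps=[[[-0.5,-2,0,0,0,0,0],[-0.5,-4,0,0,0,0,0],[-0.5,-5,0,0,0,0,0],[-0.5,-5,0,0,0,0,0]]])

```text
time: 15.32
tool_pos: [0.4285, 0.0129, 0.0992]
ee_rot: [0.997, 0.062, 0.023, -0.043]
ft_force: [6.1, -4.1, 3.0]
finger_gap: 0.429
grip_force: 89.8
```

```bash
python3 st.py 12.4 7
```

```text
t 15.325 phi 4.79 out mm 10.22 lat -0.78 z 1.2 F out/lat/z -5.52 -4.83 2.96 M axis -1.239 gap 0.429 89.84200358390808 [ 0.14  0.74 -0.33  2.29  1.03  0.16 -2.58]
7 [-2.2, -0.1, 0.7, 0.0, -0.0, 0.0]
```

Request:
move_arm(steps=[[[-0.5,-2,0,0,0,0,0],[-0.5,-3.5,0,0,0,0,0],[-0.5,-4,0,0,0,0,0],[-0.5,-4,0,0,0,0,0]]])

```text
time: 15.82
tool_pos: [0.4255, 0.0125, 0.0992]
ee_rot: [0.997, 0.062, 0.024, -0.044]
ft_force: [8.9, -4.4, 3.3]
finger_gap: 0.433
grip_force: 89.8
```

```bash
python3 st.py 12.4 35
```

```text
t 15.825 phi 4.8 out mm 13.17 lat -0.76 z 1.18 F out/lat/z -8.25 -5.47 3.31 M axis -1.374 gap 0.433 89.84034776687622 [ 0.12  0.74 -0.3   2.3   1.04  0.14 -2.59]
35 [0.7, -0.1, 0.8, 28.0, -0.1, 1.5]
```

Request:
move_arm(steps=[[[-0.5,0,0,0,1.5,0,0.1],[-0.5,0,0,0,3,0,0.15],[-0.5,0,0,0,3,0,0.15],[-0.5,2,0,0,3,0,0.15],[-0.5,4.5,0,0,3,0,0.15],[-0.5,4.5,0,0,3,0,0.15],[-0.5,4.5,0,0,3,0,0.15]]])

```text
time: 16.7
tool_pos: [0.4285, 0.0129, 0.0992]
ee_rot: [0.995, 0.061, 0.021, -0.069]
ft_force: [6.4, -4.4, 3.7]
finger_gap: 0.432
grip_force: 90.7
```

```bash
python3 st.py
```

```text
t 16.7 phi 7.8 out mm 10.15 lat -0.85 z 1.2 F out/lat/z -5.75 -5.19 3.74 M axis -1.221 gap 0.432 90.65677642822266 [ 0.24  0.76 -0.43  2.28  1.    0.19 -2.51]
```

Request:
move_arm(steps=[[[-0.5,-4,0,0,0,0,0],[-0.5,-4.5,0,0,0,0,0],[-0.5,-4.5,0,0,2,0,0.1],[-0.5,-4.5,0,0,3,0,0.15],[-0.5,-2,0,0,3,0,0.15],[-0.5,0,0,0,3,0,0.15],[-0.5,0,0,0,3,0,0.15]]])

```text
time: 17.58
tool_pos: [0.4286, 0.0128, 0.0992]
ee_rot: [0.993, 0.061, 0.02, -0.096]
ft_force: [6.9, -4.2, 4.4]
finger_gap: 0.432
grip_force: 91.3
```

Request:
move_arm(steps=[[[-0.5,-4,0,0,0,0,0],[-0.5,-4.5,0,0,0,0,0],[-0.5,-4.5,0,0,2,0,0.1],[-0.5,-4.5,0,0,3,0,0.15],[-0.5,-2,0,0,3,0,0.15],[-0.5,0,0,0,3,0,0.15],[-0.5,0,0,0,3,0,0.15]]])

```text
time: 18.45
tool_pos: [0.4287, 0.0128, 0.0992]
ee_rot: [0.991, 0.06, 0.018, -0.122]
ft_force: [7.1, -5.7, 6.0]
finger_gap: 0.435
grip_force: 91.9
```

```bash
python3 st.py
```

```text
t 18.45 phi 13.81 out mm 10.01 lat -0.96 z 1.18 F out/lat/z -6.34 -6.62 5.95 M axis -1.29 gap 0.435 91.9346022605896 [ 0.43  0.81 -0.62  2.26  0.93  0.24 -2.39]
```

Request:
move_arm(steps=[[[-0.5,1.5,0,0,0,0,0],[-0.5,1.5,0,0,0,0,0]]])

```text
time: 18.7
tool_pos: [0.4289, 0.0128, 0.0992]
ee_rot: [0.991, 0.06, 0.017, -0.121]
ft_force: [3.4, -5.3, 7.1]
finger_gap: 0.429
grip_force: 92.2
```

```bash
python3 st.py
```

```text
t 18.7 phi 13.78 out mm 9.78 lat -0.98 z 1.17 F out/lat/z -2.64 -5.67 7.13 M axis -1.107 gap 0.429 92.21500754356384 [ 0.43  0.82 -0.63  2.25  0.93  0.25 -2.38]
```

Request:
move_arm(steps=[[[-0.5,-4,0,0,0,0,0],[-0.5,-6,0,0,0,0,0],[-0.5,-6,0,0,2,0,0.1],[-0.5,-6,0,0,3,0,0.15],[-0.5,-3,0,0,3,0,0.15],[-0.5,0,0,0,3,0,0.15],[-0.5,0,0,0,3,0,0.15]]])

```text
time: 19.58
tool_pos: [0.4309, 0.013, 0.0992]
ee_rot: [0.987, 0.059, 0.017, -0.148]
ft_force: [6.6, -6.0, 3.4]
finger_gap: 0.429
grip_force: 92.1
```

Request:
move_arm(steps=[[[-0.5,-4,0,0,0,0,0],[-0.5,-6,0,0,0,0,0],[-0.5,-6,0,0,2,0,0.1],[-0.5,-6,0,0,3,0,0.15],[-0.5,-3,0,0,3,0,0.15],[-0.5,0,0,0,3,0,0.15],[-0.5,0,0,0,3,0,0.15]]])

```text
time: 20.45
tool_pos: [0.4314, 0.013, 0.0992]
ee_rot: [0.983, 0.058, 0.016, -0.173]
ft_force: [7.5, -4.7, 2.5]
finger_gap: 0.433
grip_force: 92.3
```

```bash
python3 st.py
```

```text
t 20.45 phi 19.83 out mm 7.27 lat -1.09 z 1.2 F out/lat/z -6.79 -5.59 2.54 M axis -1.452 gap 0.433 92.25724697113037 [ 0.59  0.89 -0.79  2.22  0.86  0.31 -2.26]
```

The pin dropped below plate level in both of the last two tests (draw about 2.4 mm with the full spring force still on the tool), so it's in the hole. I'll centre it slightly, follow it in and let go.

Request:
move_arm(steps=[[[-0.5,0,0,0,-1,0,0],[-0.5,1,0,0,-1,0,0],[-0.5,2,0,0,-1,0,0],[-0.5,2,0,0,-1,0,0]]])

```text
time: 20.95
tool_pos: [0.4327, 0.0132, 0.0992]
ee_rot: [0.985, 0.058, 0.016, -0.165]
ft_force: [6.7, -4.7, 2.4]
finger_gap: 0.429
grip_force: 92.2
```

```bash
python3 st.py
```

```text
t 20.95 phi 18.83 out mm 5.97 lat -1.02 z 1.22 F out/lat/z -6.08 -5.48 2.43 M axis -1.308 gap 0.429 92.23670482635498 [ 0.57  0.88 -0.77  2.22  0.87  0.3  -2.28]
```

Request:
move_arm(steps=[[[0,0,0,0,0,0,0],[0.5,0,0,0,0,0,0],[0.8,0,0,0,0,0,0],[0.8,0,0,0,0,0,0]]])

```text
time: 21.45
tool_pos: [0.4277, 0.0147, 0.0986]
ee_rot: [0.984, 0.059, 0.011, -0.166]
ft_force: [-0.1, 0.3, 0.1]
finger_gap: 0.899
grip_force: 0.0
```

```bash
python3 st.py; python3 - <<'E'
from h import *
a=eyes.read_camera("top")[210:280,330:430];b=eyes.read_camera("side")[170:240,300:400]
cv2.imwrite("pics/g5.png",np.hstack([cv2.resize(i,(400,280),interpolation=cv2.INTER_CUBIC) for i in(a,b)]))
E
```

```text
t 21.45 phi 18.97 out mm 10.76 lat 1.13 z 0.59 F out/lat/z 0.04 0.28 0.13 M axis -0.327 gap 0.899 0.0 [ 0.57  0.88 -0.77  2.23  0.87  0.3  -2.28]
```

View pics/g5.png

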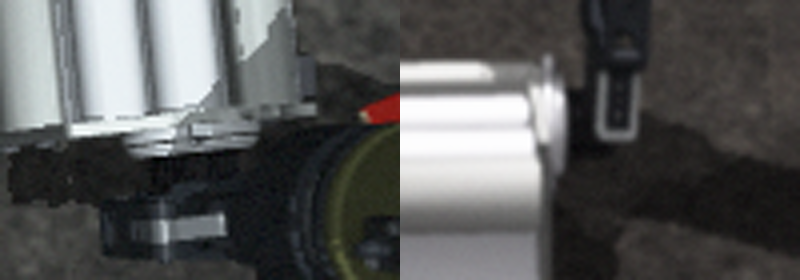

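The skirt now sits against the plate (side view column 565, was 575), so the knob is home. Backing off along the fingers.

Request:
move_arm(steps=[[[1,-3,0,0,0,0,0],[1,-5,0,-15,0,0,0],[1,-8,0,-40,0,0,0],[1,-10,0,-70,0,0,0],[1,-10,0,-110,0,0,0],[1,-10,0,-150,0,0,0],[1,-10,0,-180,0,0,0],[1,-10,0,-180,0,0,0]]])

```text
time: 22.55
tool_pos: [0.4184, -0.0462, 0.2694]
ee_rot: [0.984, 0.058, 0.013, -0.165]
ft_force: [0.9, 0.4, 0.8]
finger_gap: 0.999
grip_force: 0.0
```

```bash
python3 st.py; python3 - <<'E'
from h import *
a=eyes.read_camera("top")[210:280,330:430];b=eyes.read_camera("side")[170:240,300:400]
o=[cv2.imread(f"pics/{n}0.png") for n in("top","side")]
row=lambda L:np.hstack([cv2.resize(i,(400,280),interpolation=cv2.INTER_CUBIC) for i in L])
cv2.imwrite("pics/g6.png",np.vstack([row([o[0][210:280,330:430],o[1][170:240,300:400]]),row([a,b])]))
E
```

```text
t 22.55 phi 18.88 out mm 27.81 lat -58.07 z 171.44 F out/lat/z -0.94 0.31 0.81 M axis -0.312 gap 0.999 0.0 [ 0.99  0.71 -1.26  2.05  0.47  0.83 -1.93]
```

View pics/g6.png

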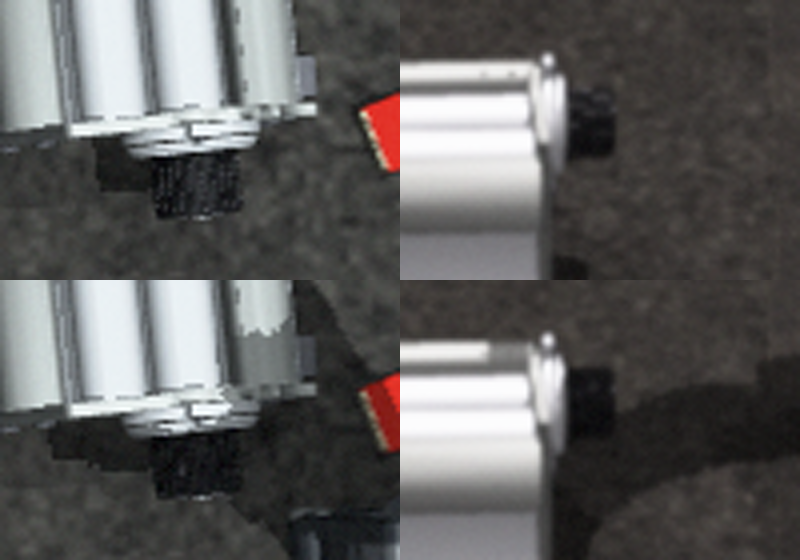

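The before and after pictures match: grip end at row 217/497 in the top view and column 613 in the side view, so the knob is fully home. The match box is unmoved and nothing is being touched.

```bash
python3 -c "
from rig import sign_off
print(sign_off())"
```

```text
the job is handed in; nothing more can be done
None
```

I turned the knob clockwise by about 46° (0.8 rad) to the next setting, where it snapped fully home. The arm is clear and the job is handed in at about 23 s. The pads slipped once, so I let go and regripped partway with the pin resting between holes.

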